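Trace the vent gutter of a pattern die with a spring scribe

ROBOT

A 6-joint arm with a two-finger parallel gripper is mounted at the origin on a cart in front of the work surface, level with it; the furniture and walls round the work are solid. World frame = base frame: x ahead of the robot, y to its left, z up, the work surface at z = 0. Lengths are in m, angles in degrees, forces in N, time in s.
With the tool pointing down it reaches from about 0.25 to 0.725 m from the base axis. Payload 9.7 kg.
Tool frame: the origin (TCP) lies midway between the tips of the shut fingers; the grasp point (between the pads) lies 19 mm behind it (bot.hold_point_z is the distance from the TCP to the grasp point, in m); z points along the fingers, y is the line along which they close (so a half turn about z gives the same grasp; the last joint's range is limited). The gripper opens to 85 mm and grips with 20 to 120 N. Pads are 22 mm wide; open, the fingers measure 114 mm over their backs; the gripper's body (76 mm by 85 mm) begins 54 mm behind the grasp point. The pads swing forward as they close: fully open they stand 13 mm farther back than shut.
Start: joints at [-75.516, 4.979, 10.078, 95.1, 0, 90], TCP at [0.138, -0.533, 0.231] pointing down, gripper open.
Joint ranges: [-179.16, 179.16], [-48.56, 103.87], [-65.8, 70.77], [-126.05, 130.52], [-82.76, 87.17], [-180, 180]. Speed limits (degrees/s): [127.2, 127.2, 147.25, 180, 180, 180].

INTERFACE

Orientations are given as [roll, pitch, yaw] about the fixed x, y, z axes, in that order (R = Rz(yaw) Ry(pitch) Rx(roll)).
In Python, from workcell import bot gives the robot as it stands.
- The arm moves only by the tool play_rows, never from a script. Its argument "steps" is a list that holds one entry, the list of rows, each a list of 4 numbers: the shift along the tool's x, y, z in m, then the turn about the tool's z in rad. In form: [[[tx, ty, tz, yaw], ...]]. A call has exactly 5 rows; each row shifts and turns the commanded pose from where the row before left it, along the tool's axes as they then stand; what a row does not reach is not made up. A row lasts 1/12 s, in which the tool goes at most 41.7 mm and 7.16 degrees, less where a joint would pass 70% of its speed; a pose out of reach is approached as far as the arm can. A call is refused whole if a number of a shift passes 0.0417 or a number of a turn 0.125, either way. A call with a gripper value outside its range is refused whole. "gripper" is the finger opening in m, from 0 to 0.0854, set as the call begins (left out, the last holds). The fingers move at their own pace and stop on an object; "squeeze" is the grip in N (left out, the last holds). Time passes only in rows, so rows that do not move let the fingers close, or fill a call up. It gives the time, the measured TCP pose, the force, the opening and the grip force at its end, in the units of the state.
- bot.get_obs(): the state, without advancing time (a new reading comes with each control period).
- bot.camera(name): name is "scene" or "top"; returns a dict with "img" (384x512x3 uint8, blue, green, red), "vfov" (degrees; the focal length in pixels is half the picture's height over the tangent of half this angle, whatever the lens; pixels are square), "cx", "cy" (the principal point, pixels), "xyz" and "attitude" of the camera in the world. Camera axes: x right, y down, z forward; pixel columns grow to the right and rows downward; lengths in m; the calibration is good to about 2 mm. A picture is of the moment at which its call begins. There is no depth.
- bot.job_done(): hands the job in; it is judged then, once.
The state is a dict: "time": time; "q": joint angles; "qd": joint speeds; "joint_efforts": joint torques, N m; "ee_pos": TCP position; "tcp_rot": TCP orientation; "wrist_force": force on the tool from outside, world axes, zero at the start; "torque": the same for the moment, N m; "opening": finger opening in m; "grasp_force": force on a finger pad.
Only numpy, scipy, OpenCV 4.12 (cv2) and the standard library are available. Lean on these libraries where they do the work, as an engineer would, in place of code of your own. Each camera call takes 0.05 s, during which the arm holds its last target. There are 200 camera calls.

TASK

Take the spring scribe from its fork and clean the vent gutter of the aluminium pattern die: lower the nib into the round well, press it lightly so that its spring gives part-way but never bottoms, and draw it slowly (a few centimetres a second) along the gutter to the open end, keeping the nib down in the gutter the whole way. Then hang the scribe back upright in its fork by its collar and let go, leaving the loose club head between die and fork and the tape roll where they are.

Things in the scene. Friction and masses are not known exactly. Their poses are not given: they have to be found in the camera images.
- die: fixed die 150 x 110 mm, bright aluminium top on a dark steel body and base plate 170 x 124 x 12 mm; origin under its centre on the table, z up, x from the well's end to the open end. Top 35 mm up. A dog-leg gutter over the seam is sunk 7 mm into it (dark floor 28 mm up), 9 mm wide at the floor, bevelled to 16 mm at the rim. Legs: 35 mm along x, 57 mm slanting 45 degrees to +y, 55 mm along x
- seam_0 (a point): centre of the round well (21 mm across at the floor, 26 mm at the rim) at the gutter's closed end, on its floor: the trace starts here and the nib is lowered only here, not onto the die's top face
- seam_1 (a point): first bend of the gutter, on its floor (die frame -20, -20 mm)
- seam_2 (a point): middle of the slanting leg, on the floor (die frame 0, 0 mm)
- seam_3 (a point): second bend, on the floor (die frame 20, 20 mm)
- seam_4 (a point): middle of the last leg, on the floor (die frame 44, 20 mm)
- seam_5 (a point): on the floor of the gutter 8 mm inside its open end at the die's side face (die frame 67, 20 mm): the trace ends here and the nib is lifted only here
- nib_tip (a point): lowest point of the scribe's round nib (brass, 5 mm diameter, ball-ended). The nib telescopes into the scribe along the scribe's axis.
- nib (a joint): how far the spring nib is pushed in: 0 = fully out, 0.010 m = bottomed (not allowed; 2 to 7 mm is good). Spring 250 N/m with 0.5 N preload: about 1.5 N at 4 mm.
- stylus_grip (a point): where to grasp the loose upright scribe (142 mm long, about 0.1 kg), on its axis 110 mm above the tip of the undepressed nib; z up along the scribe, x and y square to the grip's faces. Square black grip 16 x 16 mm, from 34 mm below to 30 mm above this point; under it a round collar 32 mm across, 6 mm thick, then a round shank 9 to 12 mm thick
- stylus_collar (a point): centre of the underside of the scribe's collar, 70 mm above the tip of the undepressed nib; this face rests on the fork
- stylus: the whole scribe; origin at the tip of the undepressed nib, z up along the scribe
- fork: fixed dark steel stand with a two-pronged fork on top: base plate 110 x 80 x 10 mm, column at the back; origin on the table below the seat, z up, prongs point to -x. Slot 18 mm wide, open above, below and to -x, ends 18 mm behind the seat; prongs 14 mm wide, with 3 mm high lips 24 mm in front of the seat
- fork_seat (a point): centre of the seat, between the prongs at the height of their top face (110 mm above the table); the centre of the collar's underside (stylus_collar) lies here when the scribe hangs
- head_mid: black club head, 63 x 105 x 75 mm, loose, between die and fork; bystander
- tape: roll of brown tape, 72 mm across, 18 mm high, loose, behind; bystander

How it is judged:
By the outcome, as a careful person would: the job done as asked, in the order asked, and still so for the second after the job is handed in, with the robot touching nothing.
It also fails if it takes over 58 s, if anything falls off the work surface, if the arm or the gripper's body presses on something with over 40 N, if the wrist force passes 120 N, or if a joint passes its speed limit or range.

## Working session

There is one attempt and no reset: what is moved stays moved. The work goes in short steps, Python scripts to look and compute and a tool call to move; the robot and the scene stay as the last step left them, time stands still between calls to the robot, and variables do not carry over. Pictures are saved under pics/ and viewed, at most 13 in all, crops included, and the job is handed in when it is done.

Besides the shell and the picture viewer there is one more tool, called as a command line: name --argument value ..., lists and objects as JSON in quotes. play_rows: Moves the arm, as the interface text tells. Its arguments: {"type":"object","properties":{"steps":{"type":"array","items":{"type":"array","items":{"type":"array","items":{"type":"number"}}}},"gripper":{"type":"number"},"squeeze":{"type":"number"}},"required":["steps"]}

```bash
ls; mkdir -p pics; python3 - <<'E'
from workcell import bot
import cv2
print(bot.get_obs(), bot.hold_point_z)
for n in("scene","top"):
    c=bot.camera(n); cv2.imwrite(f"pics/{n}0.png",c["img"]); print(n,{k:v for k,v in c.items() if k!="img"})
E
```

```text
pics
{'time': 0.0, 'q': array([-7.55140718e+01,  5.01067324e+00,  1.00354464e+01,  9.50988387e+01,
       -6.04265213e-04,  9.00001231e+01]), 'qd': array([-0.08477966, -0.05826938, -0.07165529, -0.04997464,  0.01734584,
        0.01671541]), 'joint_efforts': array([ 2.99103849e-03, -5.20394647e+01,  4.64797318e+01,  1.65654626e-02,
        3.95705570e-05,  3.93572364e-06]), 'ee_pos': array([ 0.13752065, -0.53230418,  0.23059605]), 'tcp_rot': array([-1.79925934e+02,  6.04423891e-04,  1.44858059e+01]), 'wrist_force': array([-0.10652146, -0.03963895, -0.0431363 ]), 'torque': array([-0.00032529,  0.00384025, -0.00510761]), 'grasp_force': 0.0, 'opening': 0.08529705901166178} 0.0187
scene {'vfov': 46.41079937083737, 'cx': 254.68250714905682, 'cy': 192.4881324895944, 'xyz': array([0.20834403, 0.65877823, 0.95666759]), 'attitude': array([-136.93598515,    1.0702241 , -151.0950407 ])}
top {'vfov': 47.288468670910405, 'cx': 260.11704286567516, 'cy': 194.81793407878428, 'xyz': array([0.44570441, 0.01355533, 1.39245887]), 'attitude': array([-1.72436066e+02,  9.85007560e-02, -9.12759669e+01])}
```

View pics/scene0.png

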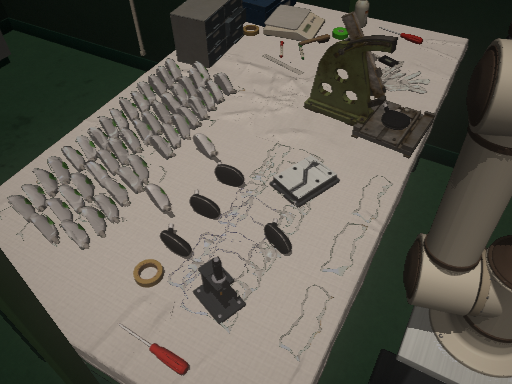

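View pics/top0.png

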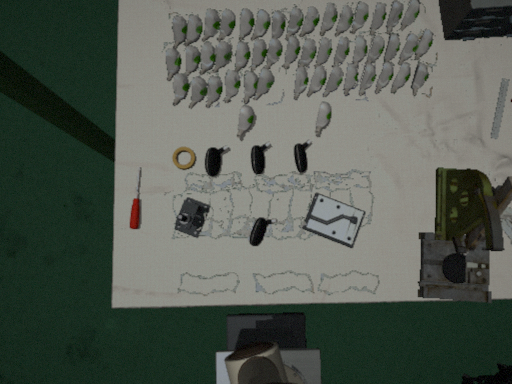

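The die is near (335,220) in the top view and (305,178) in the scene view. The fork is near (192,217) top and (218,290) scene. The club head is near (260,232), with the tape behind. Next I'll enlarge these areas.

```bash
cat > h.py <<'E'
import numpy as np,cv2
from scipy.spatial.transform import Rotation as R
from workcell import bot
def model(c):
    h=c["img"].shape[0]; f=h/2/np.tan(np.radians(c["vfov"]/2))
    return f,R.from_euler("xyz",c["attitude"],degrees=True).as_matrix(),np.array(c["xyz"])
def plane(c,px,z):
    f,M,p=model(c); px=np.atleast_2d(px).astype(float)
    d=np.c_[(px[:,0]-c["cx"])/f,(px[:,1]-c["cy"])/f,np.ones(len(px))]@M.T
    return p+d*((z-p[2])/d[:,2])[:,None]
def proj(c,X):
    f,M,p=model(c); q=(np.atleast_2d(X)-p)@M
    return np.c_[c["cx"]+f*q[:,0]/q[:,2],c["cy"]+f*q[:,1]/q[:,2]]
E
python3 - <<'E'
from h import *
t=cv2.imread("pics/top0.png");s=cv2.imread("pics/scene0.png")
u=lambda i,x,y,w,h,k:cv2.resize(i[y:y+h,x:x+w],None,fx=k,fy=k,interpolation=cv2.INTER_CUBIC)
a=np.hstack([u(t,296,185,80,60,5),u(t,160,185,80,60,5)])
b=np.hstack([u(s,260,145,90,60,4.4444)[:266,:400],u(s,170,240,100,90,4)[:266,:400]])
cv2.imwrite("pics/c1.png",np.vstack([a,b]))
E
```

```text
(no output)
```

View pics/c1.png

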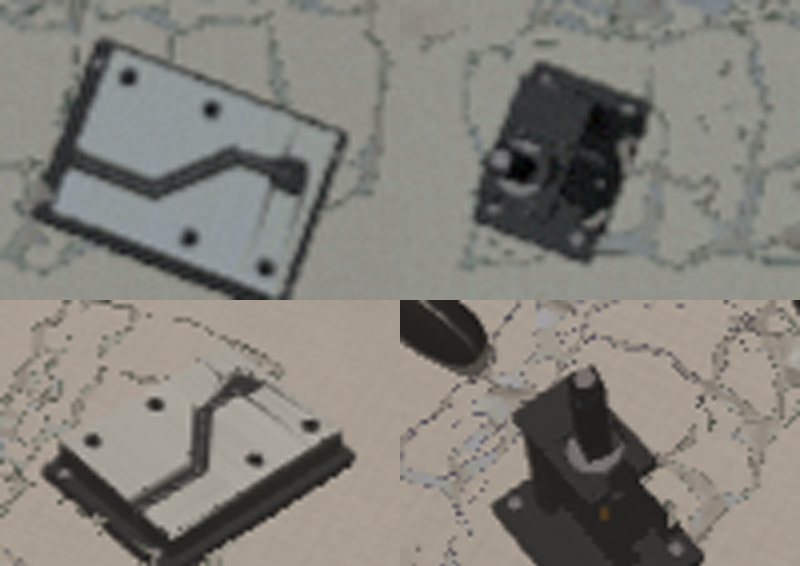

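The crops show the die's well at about (353.5,219.5) in the top image and its open end at the left. The scribe's light cap is at about (179.5,216.5) top and (216.5,259) scene, with the collar ring below it.

```bash
python3 - <<'E'
from h import *
T=bot.camera("top");S=bot.camera("scene")
def up(x,y,ox,oy,k): return ((x+.5)/k-.5+ox,(y+.5)/k-.5+oy)
for c,off,n in((T,(296,185,80,60),"top"),(S,(260,145,90,60),"scene")):
    x,y,w,h=off; g=c["img"][y:y+h,x:x+w].astype(int); 
    hsv=cv2.cvtColor(c["img"],cv2.COLOR_BGR2HSV)[y:y+h,x:x+w]
    # aluminium: bluish-bright vs warm cloth
    m=((g[:,:,0]-g[:,:,2]>(5 if n=="top" else -12))&(g.max(2)>110)).astype(np.uint8)
    m=cv2.morphologyEx(m,cv2.MORPH_OPEN,np.ones((3,3)))
    print(n,m.sum(),g[20,25],g[5,5])
    cs,_=cv2.findContours(m,cv2.RETR_EXTERNAL,cv2.CHAIN_APPROX_NONE)
    p=np.vstack([k.reshape(-1,2) for k in cs if cv2.contourArea(k)>60])+[x,y]
    W=plane(c,p,0.035)[:,:2].astype(np.float32)
    print(cv2.minAreaRect(W*1000))
tc=lambda x,y:up(x,y,296,185,5); tf=lambda x,y:up(x-400,y,160,185,5)
sc=lambda x,y:up(x,y-300,260,145,4.4444); sf=lambda x,y:up(x-400,y-300,170,240,4)
print("top die corners",plane(T,[tc(106,47),tc(340,135),tc(283,298),tc(50,207)],.035).round(3).tolist())
print("well",plane(T,tc(290,176),.03).round(3),plane(S,sc(240,382),.03).round(3))
print("base",plane(T,[tf(540,62),tf(650,103),tf(590,262),tf(475,222)],.01).round(3).tolist())
print("base scene",plane(S,[sf(493,502),sf(705,558)],.01).round(3).tolist())
print("cap",plane(T,tf(497,158),.182).round(3),plane(S,sf(587,377),.182).round(3))
print("collar",plane(T,tf(522,167),.113).round(3),plane(S,sf(594,452),.113).round(3))
E
```

```text
top 903 [153 151 145] [122 129 123]
((551.393310546875, -204.27369689941406), (119.1649398803711, 108.00154113769531), 66.98909759521484)
scene 0 [147 159 170] [146 158 170]Traceback (most recent call last):
  File "<stdin>", line 12, in <module>
    return _nx.concatenate(arrs, 0, dtype=dtype, casting=casting)
           ~~~~~~~~~~~~~~~^^^^^^^^^^^^^^^^^^^^^^^^^^^^^^^^^^^^^^^
ValueError: need at least one array to concatenate
```

```bash
cat > m.py <<'E'
from h import *
T=bot.camera("top");S=bot.camera("scene")
def up(x,y,ox,oy,k): return ((x+.5)/k-.5+ox,(y+.5)/k-.5+oy)
tc=lambda x,y:up(x,y,296,185,5); tf=lambda x,y:up(x-400,y,160,185,5)
sc=lambda x,y:up(x,y-300,260,145,4.4444); sf=lambda x,y:up(x-400,y-300,170,240,4)
E
python3 - <<'E'
from m import *
print("top die corners",plane(T,[tc(106,47),tc(340,135),tc(283,298),tc(50,207)],.035).round(3).tolist())
print("scene die corners far-left,near(front),right",plane(S,[sc(62,437),sc(165,545),sc(340,436)],.035).round(3).tolist())
print("well",plane(T,tc(290,176),.03).round(3),plane(S,sc(240,382),.03).round(3))
print("base",plane(T,[tf(540,62),tf(650,103),tf(590,262),tf(475,222)],.01).round(3).tolist())
print("base scene",plane(S,[sf(493,502),sf(705,558)],.01).round(3).tolist())
print("cap",plane(T,tf(497,158),.182).round(3),plane(S,sf(587,377),.182).round(3))
print("collar",plane(T,tf(522,167),.113).round(3),plane(S,sf(594,452),.113).round(3))
# rectified views, 0.5 mm/px on z=.035 (die) ; .116/.11 (fork)
def rect(c,x0,y0,w,h,z,s=.0005):
    X=np.array([[x0,y0,z],[x0+h*s,y0,z],[x0,y0+w*s,z],[x0+h*s,y0+w*s,z]])
    # image: col = +y reversed (left=+y), row = -x (up=+x)
    d=np.float32([[w,h],[w,0],[0,h],[0,0]])
    H=cv2.getPerspectiveTransform(proj(c,X).astype(np.float32),d)
    return cv2.warpPerspective(c["img"],H,(w,h),flags=cv2.INTER_CUBIC)
a=np.hstack([rect(c,.44,-.31,400,400*3//4,.035,.00055) for c in(T,S)])
pf=plane(T,tf(497,158),.182)[0]
b=np.hstack([rect(c,pf[0]-.07,pf[1]-.1,400,300,.11) for c in(T,S)])
cv2.imwrite("pics/c2.png",np.vstack([a,b])); print(pf)
E
```

```text
top die corners [[0.625, -0.165, 0.035], [0.566, -0.308, 0.035], [0.466, -0.268, 0.035], [0.526, -0.127, 0.035]]
scene die corners far-left,near(front),right [[0.624, -0.173, 0.035], [0.524, -0.118, 0.035], [0.464, -0.258, 0.035]]
well [[ 0.542 -0.277  0.03 ]] [[ 0.544 -0.28   0.03 ]]
base [[0.627, 0.242, 0.01], [0.6, 0.173, 0.01], [0.5, 0.211, 0.01], [0.527, 0.283, 0.01]]
base scene [[0.628, 0.244, 0.01], [0.496, 0.216, 0.01]]
cap [[0.552 0.238 0.182]] [[0.55  0.235 0.182]]
collar [[0.552 0.236 0.113]] [[0.551 0.237 0.113]]
[0.55181889 0.2378092  0.182     ]
```

View pics/c2.png

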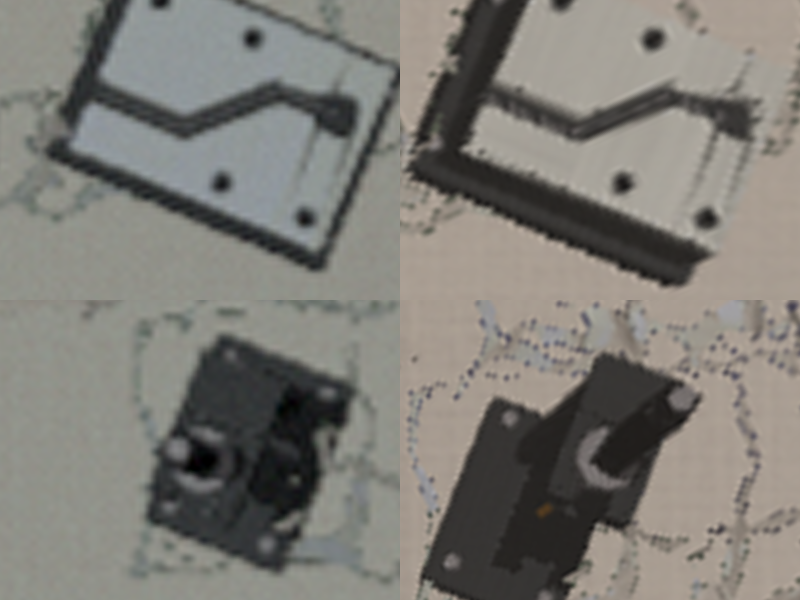

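Top and scene views agree within about 3 mm:
- Die centre is about (.546,-.218), yaw 67.6°.
- Well is about (.543,-.277), and the gutter runs to the left (+y).
- Scribe axis is about (.551,.2365). The fork's back faces +x, yaw about -21.7°.

I'll turn the tool to yaw 68.3° first, then travel over the scribe.

play_rows --steps '[[[0,0,0,-0.094],[0,0,0,-0.094],[0,0,0,-0.094],[0,0,0,-0.094],[0,0,0,-0.094]]]' --gripper 0.0854 --squeeze 60

```text
time: 0.72
ee_pos: [0.1376, -0.5325, 0.2312]
tcp_rot: [-180.0, -0.0, 41.7]
wrist_force: [0.4, 0.5, -0.2]
opening: 0.0855
grasp_force: 0.0
```

play_rows --steps '[[[0,0,0,-0.094],[0,0,0,-0.094],[0,0,0,-0.094],[0,0,0,-0.094],[0,0,0,-0.094]]]'

```text
time: 1.13
ee_pos: [0.1376, -0.5325, 0.2312]
tcp_rot: [-180.0, -0.0, 68.6]
wrist_force: [-0.8, -0.1, 0.8]
opening: 0.0852
grasp_force: 0.0
```

play_rows --steps '[[[0.034,0.004,0,0],[0.034,0.004,0,0],[0.034,0.004,0,0],[0.034,0.004,0,0],[0.034,0.004,0,0]]]'

```text
time: 1.55
ee_pos: [0.2192, -0.3805, 0.2312]
tcp_rot: [180.0, 0.0, 68.3]
wrist_force: [1.2, 0.3, 0.5]
opening: 0.0858
grasp_force: 0.0
```

play_rows --steps '[[[0.034,0.004,0,0],[0.034,0.004,0,0],[0.034,0.004,0,0],[0.034,0.004,0,0],[0.034,0.004,0,0]]]'

```text
time: 1.97
ee_pos: [0.3005, -0.2298, 0.2315]
tcp_rot: [180.0, 0.0, 68.3]
wrist_force: [0.2, -0.7, -0.4]
opening: 0.0853
grasp_force: 0.0
```

play_rows --steps '[[[0.034,0.004,0,0],[0.034,0.004,0,0],[0.034,0.004,0,0],[0.034,0.004,0,0],[0.034,0.004,0,0]]]'

```text
time: 2.38
ee_pos: [0.382, -0.079, 0.2315]
tcp_rot: [180.0, -0.0, 68.3]
wrist_force: [1.6, -0.4, -0.3]
opening: 0.0849
grasp_force: 0.0
```

play_rows --steps '[[[0.034,0.004,0,0],[0.034,0.004,0,0],[0.034,0.004,0,0],[0.034,0.004,0,0],[0.034,0.004,0,0]]]'

```text
time: 2.8
ee_pos: [0.4633, 0.0718, 0.2314]
tcp_rot: [180.0, -0.0, 68.4]
wrist_force: [-1.0, -1.4, 0.3]
opening: 0.0855
grasp_force: 0.0
```

play_rows --steps '[[[0.037,0.0041,0,0],[0.037,0.0041,0,0],[0.037,0.0041,0,0],[0.037,0.0041,0,0],[0.037,0.0041,0,0]]]'

```text
time: 3.22
ee_pos: [0.5507, 0.2362, 0.2311]
tcp_rot: [180.0, -0.0, 68.4]
wrist_force: [1.0, -0.4, 0.7]
opening: 0.0853
grasp_force: 0.0
```

```bash
python3 - <<'E'
from h import *
o=bot.get_obs(); print(o["ee_pos"],o["tcp_rot"])
T=bot.camera("top");S=bot.camera("scene")
t=T["img"];s=S["img"]
u=lambda i,x,y,w,h,k:cv2.resize(i[y:y+h,x:x+w],None,fx=k,fy=k,interpolation=cv2.INTER_CUBIC)
print(proj(T,o["ee_pos"]),proj(S,o["ee_pos"]))
cv2.imwrite("pics/c3.png",np.hstack([u(t,140,170,80,100,5),u(s,160,200,80,100,5)]))
E
```

```text
[0.55070901 0.2362114  0.23113188] [ 1.79993173e+02 -1.93682518e-03  6.83570876e+01]
[[176.17702884 215.06243245]] [[213.78803849 245.10612759]]
```

View pics/c3.png

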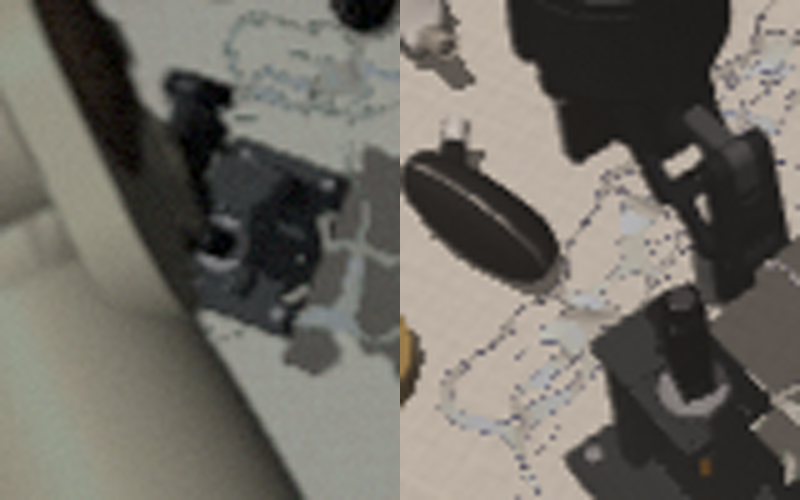

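The fingers straddle the scribe, and the fork, scribe and heads are undisturbed. I'll go down 100 mm and close.

play_rows --steps '[[[0,0,0.02,0],[0,0,0.02,0],[0,0,0.02,0],[0,0,0.02,0],[0,0,0.019,0]]]'

```text
time: 3.73
ee_pos: [0.5499, 0.2338, 0.1313]
tcp_rot: [-180.0, 0.0, 68.3]
wrist_force: [-1.1, -0.4, -0.1]
opening: 0.0854
grasp_force: 0.0
```

play_rows --steps '[[[0,0,0,0],[0,0,0,0],[0,0,0,0],[0,0,0,0],[0,0,0,0]]]' --gripper 0.03 --squeeze 40

```text
time: 4.15
ee_pos: [0.5508, 0.2345, 0.1338]
tcp_rot: [179.9, -0.1, 68.3]
wrist_force: [-0.2, -0.7, 0.8]
opening: 0.0301
grasp_force: 0.0
```

play_rows --steps '[[[0,0,0,0],[0,0,0,0],[0,0,0,0],[0,0,0,0],[0,0,0,0]]]' --gripper 0.005

```text
time: 4.57
ee_pos: [0.5506, 0.2345, 0.1334]
tcp_rot: [179.9, -0.1, 68.3]
wrist_force: [-0.9, 0.0, 5.3]
opening: 0.0172
grasp_force: 39.1
```

play_rows --steps '[[[0,0,0,0],[0,0,0,0],[0,0,0,0],[0,0,0,0],[0,0,0,0]]]' --squeeze 60

```text
time: 4.98
ee_pos: [0.5506, 0.2345, 0.1335]
tcp_rot: [179.9, -0.1, 68.3]
wrist_force: [-1.0, -0.4, 6.3]
opening: 0.0171
grasp_force: 58.3
```

play_rows --steps '[[[0,0,-0.01,0],[0,0,-0.02,0],[0,0,-0.03,0],[0,0,-0.03,0],[0,0,-0.01,0]]]'

```text
time: 5.4
ee_pos: [0.5508, 0.2346, 0.2373]
tcp_rot: [179.8, -0.2, 68.3]
wrist_force: [0.4, 0.2, -0.8]
opening: 0.0167
grasp_force: 58.5
```

play_rows --steps '[[[0,0,0,0],[-0.02,0.0076,0,0],[-0.03,0.0115,0,0],[-0.03,0.0115,0,0],[-0.03,0.0115,0,0]]]'

```text
time: 5.82
ee_pos: [0.5481, 0.1155, 0.2303]
tcp_rot: [-179.9, 0.1, 68.4]
wrist_force: [0.9, 0.2, -0.6]
opening: 0.0167
grasp_force: 58.5
```

play_rows --steps '[[[-0.03,0.0115,0,0],[-0.03,0.0115,0,0],[-0.03,0.0115,0,0],[-0.03,0.0115,0,0],[-0.03,0.0115,0,0]]]'

```text
time: 6.23
ee_pos: [0.5461, -0.0456, 0.2305]
tcp_rot: [-179.9, 0.0, 68.3]
wrist_force: [-0.2, 1.0, -1.2]
opening: 0.0171
grasp_force: 58.5
```

play_rows --steps '[[[-0.03,0.0115,0,0],[-0.03,0.0115,0,0],[-0.03,0.0115,0,0],[-0.03,0.0115,0,0],[-0.03,0.0115,0,0]]]'

```text
time: 6.65
ee_pos: [0.5442, -0.2062, 0.2304]
tcp_rot: [-179.9, 0.0, 68.3]
wrist_force: [0.3, 0.7, -0.9]
opening: 0.0169
grasp_force: 58.5
```

play_rows --steps '[[[-0.03,0.0115,0,0],[-0.03,0.0115,0,0],[-0.008,0.003,0,0],[0,0,0,0],[0,0,0,0]]]'

```text
time: 7.07
ee_pos: [0.5435, -0.2774, 0.2308]
tcp_rot: [-179.9, -0.0, 68.3]
wrist_force: [0.1, 1.0, -1.2]
opening: 0.017
grasp_force: 58.6
```

play_rows --steps '[[[0,0,0.02,0],[0,0,0.02,0],[0,0,0.02,0],[0,0,0.02,0],[0,0,0,0]]]'

```text
time: 7.48
ee_pos: [0.5426, -0.275, 0.1477]
tcp_rot: [-179.6, -0.0, 68.4]
wrist_force: [-0.4, -0.2, -2.2]
opening: 0.0167
grasp_force: 58.6
```

```bash
python3 - <<'E'
from h import *
T=bot.camera("top");S=bot.camera("scene")
o=bot.get_obs(); print(o["time"],o["ee_pos"],o["tcp_rot"])
t=T["img"];s=S["img"]
cv2.imwrite("pics/t4.png",t);cv2.imwrite("pics/s4.png",s)
u=lambda i,x,y,w,h,k:cv2.resize(i[y:y+h,x:x+w],None,fx=k,fy=k,interpolation=cv2.INTER_CUBIC)
e=o["ee_pos"]-[0,0,.0935]
print(e,proj(T,e),proj(S,e))
cv2.imwrite("pics/c4.png",np.hstack([u(t,300,180,80,80,5),u(s,260,120,80,80,5)]))
E
```

```text
7.5833 [ 0.54375705 -0.27605414  0.15215397] [-1.79919142e+02 -1.62063298e-02  6.84253949e+01]
[ 0.54375705 -0.27605414  0.05865397] [[355.23324601 218.44156459]] [[313.90050695 156.85395344]]
```

View pics/c4.png

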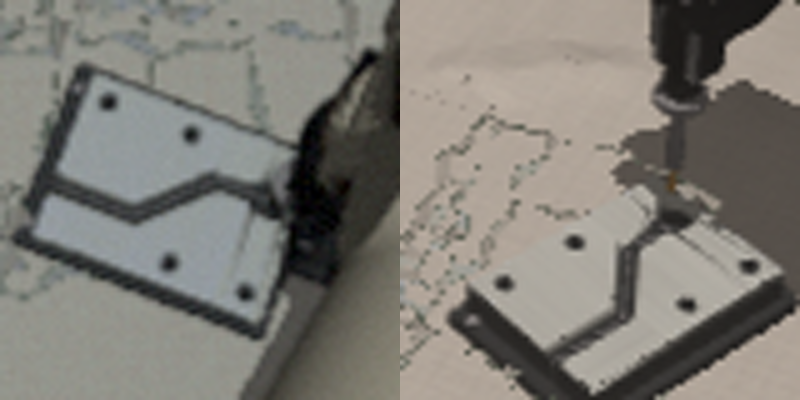

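Scene: the nib tip sits at (314,157) against a predicted (313.9,156.9), so the held scribe matches the scene calibration well. The rectified screws also agree between views to about 0.6 mm. I'll refine the die pose with intensity profiles across the gutter and edges.

```bash
python3 - <<'E'
from h import *
T=bot.camera("top");S=bot.camera("scene")
e=np.array([.54376,-.27605,.05865]); print(proj(S,[e,e+[0,0,.07]]))
T["img"]=cv2.imread("pics/top0.png");S["img"]=cv2.imread("pics/scene0.png")
C=np.array([.5455,-.2175]);a=np.radians(67.6);ex=np.array([np.cos(a),np.sin(a)]);ey=np.array([-ex[1],ex[0]])
def prof(c,P,d,L,ts,n=40):
    out=[]
    for t in ts:
        u=np.linspace(-L/2,L/2,n)[:,None]
        q=(np.array(P)+u*np.array(L and np.array([d[0],d[1]]))+t*np.array([-d[1],d[0]]))/1000
        X=np.c_[C+q[:,:1]*ex+q[:,1:]*ey,np.full(n,.035)]
        m=proj(c,X).astype(np.float32).reshape(-1,1,2)
        g=cv2.cvtColor(c["img"],cv2.COLOR_BGR2GRAY)
        out.append(cv2.remap(g,m[...,0],m[...,1],cv2.INTER_LINEAR).mean())
    return np.array(out).round().astype(int)
r=np.arange(-13,14)
for n,c in(("top",T),("scene",S)):
    print(n,"offsets",r[0],"..",r[-1])
    print(" leg1",*prof(c,(-35,-20),(1,0),20,r))
    print(" leg2",*prof(c,(0,0),(2**-.5,2**-.5),36,r))
    print(" leg3",*prof(c,(47,20),(1,0),36,r))
    print(" well(+y)x",*prof(c,(-55,-20),(0,-1),6,np.arange(-22,10)))
    print(" edge y-",*prof(c,(0,-55),(1,0),100,r)); print(" edge y+",*prof(c,(0,55),(1,0),100,r))
    print(" edge x- (t=x)",*prof(c,(-75,20),(0,-1),50,r)); print(" edge x+",*prof(c,(75,-20),(0,-1),50,r))
E
```

```text
[[313.89891733 156.85547264]
 [315.81872854 138.59988433]]
top offsets -13 .. 13
 leg1 148 148 148 148 146 142 136 126 113 98 85 75 69 67 65 63 60 61 67 81 98 114 127 136 142 145 147
 leg2 150 150 150 149 145 137 124 107 90 75 65 61 62 63 62 60 58 61 73 91 110 126 136 143 147 149 150
 leg3 150 150 149 147 141 131 117 101 85 72 64 61 62 63 62 60 62 70 86 105 122 134 142 147 149 150 150
 well(+y)x 63 74 92 110 125 135 141 144 139 126 112 96 79 64 52 48 48 48 48 48 48 49 52 56 58 58 57 55 54 54 54 55
 edge y- 139 139 139 140 140 140 140 137 131 120 108 99 97 104 116 127 136 143 147 148 148 148 146 144 142 141 139
 edge y+ 140 141 142 144 146 147 148 149 149 146 139 125 108 89 72 58 49 46 45 46 49 57 74 94 112 125 134
 edge x- (t=x) 144 143 143 142 139 132 120 105 89 74 62 60 68 85 104 119 130 136 138 136 133 130 129 129 129 129 128
 edge x+ 133 136 140 143 146 148 149 149 148 145 137 125 110 93 77 64 57 54 55 55 54 55 61 72 86 99 107
scene offsets -13 .. 13
 leg1 161 161 160 158 156 154 153 151 147 139 127 114 101 87 76 69 67 68 71 75 81 92 107 125 141 152 159
 leg2 162 162 162 163 162 160 146 121 97 80 70 62 63 67 70 67 63 60 72 89 108 127 142 154 157 160 161
 leg3 162 162 162 161 158 151 140 128 116 104 92 81 70 63 60 61 65 69 74 81 93 110 129 145 155 160 161
 well(+y)x 150 150 152 154 155 156 155 153 147 136 122 112 107 104 98 90 80 71 65 60 58 57 57 57 56 56 56 58 59 61 62 63
 edge y- 154 155 156 156 156 155 155 154 155 156 157 157 157 157 157 159 161 162 162 163 162 160 159 157 154 152 150
 edge y+ 151 152 154 156 158 160 162 163 163 163 160 152 137 117 96 78 64 55 48 44 41 40 40 39 39 40 42
 edge x- (t=x) 160 159 159 159 159 159 159 159 159 159 158 158 158 157 157 156 155 152 148 143 138 136 136 137 139 139 137
 edge x+ 143 147 152 156 159 160 160 160 160 160 159 152 138 116 91 70 55 47 42 41 41 42 42 44 46 49 54
```

```bash
cat > d.py <<'E'
from h import *
T=bot.camera("top");S=bot.camera("scene")
T["img"]=cv2.imread("pics/top0.png");S["img"]=cv2.imread("pics/scene0.png")
C=np.array([.5455,-.2175]);a=np.radians(67.6);ex=np.array([np.cos(a),np.sin(a)]);ey=np.array([-ex[1],ex[0]])
def prof(c,P,d,L,ts,n=40):
    d=np.array(d);out=[];g=cv2.cvtColor(c["img"],cv2.COLOR_BGR2GRAY)
    for t in ts:
        q=(np.array(P)+np.linspace(-L/2,L/2,n)[:,None]*d+t*np.array([-d[1],d[0]]))/1000
        m=proj(c,np.c_[C+q[:,:1]*ex+q[:,1:]*ey,np.full(n,.035)]).astype(np.float32).reshape(-1,1,2)
        out.append(cv2.remap(g,m[...,0],m[...,1],cv2.INTER_LINEAR).mean())
    return np.array(out)
r=np.arange(-12,12.1,.25)
def cross(p,lev,up):
    s=np.sign(p-lev); i=np.where((np.diff(s)>0) if up else (np.diff(s)<0))[0]
    return [round(float(r[k]),1) for k in i]
E
python3 - <<'E'
from d import *
for n,c in(("top",T),("scene",S)):
    for x in(-60,-40,-20,0,20,40,60): print(n,"y+ edge x",x,cross(prof(c,(x,55),(1,0),16,r),100,False))
    for y in(-45,-20,0,40): print(n,"x+ edge y",y,cross(prof(c,(75,y),(0,-1),12,r),100,False))
    for P,L in(((-37,-20),6),((-32,-20),6),((30,20),8),((40,20),8),((50,20),8),((60,20),8)):
        p=prof(c,P,(1,0),L,r); print(n,P,cross(p,110,False),cross(p,110,True))
    for u in(-18,-9,0,9,18):
        p=prof(c,(u*.707,u*.707),(.7071,.7071),6,r); print(n,"leg2",u,cross(p,110,False),cross(p,110,True))
E
```

```text
top y+ edge x -60 [-0.2]
top y+ edge x -40 [-0.8]
top y+ edge x -20 [-0.5]
top y+ edge x 0 [-0.8]
top y+ edge x 20 [-0.8]
top y+ edge x 40 [-1.0]
top y+ edge x 60 [-0.5]
top x+ edge y -45 [-1.0]
top x+ edge y -20 [-0.8]
top x+ edge y 0 [-0.5]
top x+ edge y 40 [0.0]
top (-37, -20) [-4.8] [7.2]
top (-32, -20) [-4.2] [7.2]
top (30, 20) [-6.8, -6.5] [6.2]
top (40, 20) [-6.8] [6.0, 6.2]
top (50, 20) [-6.8] [6.0]
top (60, 20) [-6.8] [6.0]
top leg2 -18 [-6.2] [7.2]
top leg2 -9 [-6.2] [7.2]
top leg2 0 [-6.2] [6.8]
top leg2 9 [-6.2] [6.5]
top leg2 18 [-6.5] [6.2]
scene y+ edge x -60 [0.5]
scene y+ edge x -40 [0.8]
scene y+ edge x -20 [0.5]
scene y+ edge x 0 [0.5]
scene y+ edge x 20 [0.5]
scene y+ edge x 40 [1.0]
scene y+ edge x 60 [2.0]
scene x+ edge y -45 [0.2]
scene x+ edge y -20 [0.8]
scene x+ edge y 0 [1.0]
scene x+ edge y 40 [2.0]
scene (-37, -20) [-2.2] [8.5]
scene (-32, -20) [-1.0] [9.5]
scene (30, 20) [-4.5] [8.2]
scene (40, 20) [-4.5] [7.8]
scene (50, 20) [-4.5] [7.8]
scene (60, 20) [-5.8] [8.0]
scene leg2 -18 [-5.5] [7.5]
scene leg2 -9 [-5.8] [7.5]
scene leg2 0 [-5.5] [7.0]
scene leg2 9 [-5.5] [6.5]
scene leg2 18 [-6.2] [6.5]
```

play_rows --steps '[[[-0.0004,-0.0018,0,0.026],[0,0,0,0],[0,0,0,0],[0,0,0,0],[0,0,0,0]]]'

```text
time: 8.2
ee_pos: [0.5423, -0.2773, 0.1525]
tcp_rot: [180.0, -0.0, 66.9]
wrist_force: [-0.2, 0.1, -0.6]
opening: 0.0167
grasp_force: 58.7
```

play_rows --steps '[[[0.0012,0,0.006,0],[0,0,0.006,0],[0,0,0.006,0],[0,0,0.005,0],[0,0,0,0]]]'

```text
time: 8.62
ee_pos: [0.542, -0.2758, 0.1274]
tcp_rot: [-179.9, -0.0, 66.9]
wrist_force: [0.4, 0.4, -2.0]
opening: 0.017
grasp_force: 58.7
```

play_rows --steps '[[[0,0,0,0],[0,0,0.002,0],[0,0,0.002,0],[0,0,0.002,0],[0,0,0,0]]]'

```text
time: 9.03
ee_pos: [0.5425, -0.2761, 0.1229]
tcp_rot: [-180.0, -0.0, 66.9]
wrist_force: [0.3, -0.6, -1.3]
opening: 0.0169
grasp_force: 58.7
```

```bash
python3 - <<'E'
from h import *
for i in range(3):
    S=bot.camera("scene"); o=bot.get_obs(); print(o["time"],o["ee_pos"],o["wrist_force"],o["torque"])
e=o["ee_pos"]-[0,0,.0935]; print(e,proj(S,e))
cv2.imwrite("pics/c5.png",cv2.resize(S["img"][115:195,260:360],None,fx=7,fy=7,interpolation=cv2.INTER_CUBIC))
E
```

```text
9.0833 [ 0.54252945 -0.27606199  0.12308106] [ 0.45281807  0.40821734 -0.63606362] [ 0.01302331 -0.05814025  0.00213457]
9.1333 [ 0.54256718 -0.27609568  0.12323517] [-0.13524845 -0.5245307  -0.16110052] [ 0.02740486 -0.00346523  0.04757593]
9.1833 [ 0.54263966 -0.27612341  0.12337766] [ 1.08489697 -0.50245168 -1.36955273] [ 0.04124319 -0.02192936 -0.02507118]
[ 0.54263966 -0.27612341  0.02987766] [[313.50552676 164.06106793]]
```

View pics/c5.png

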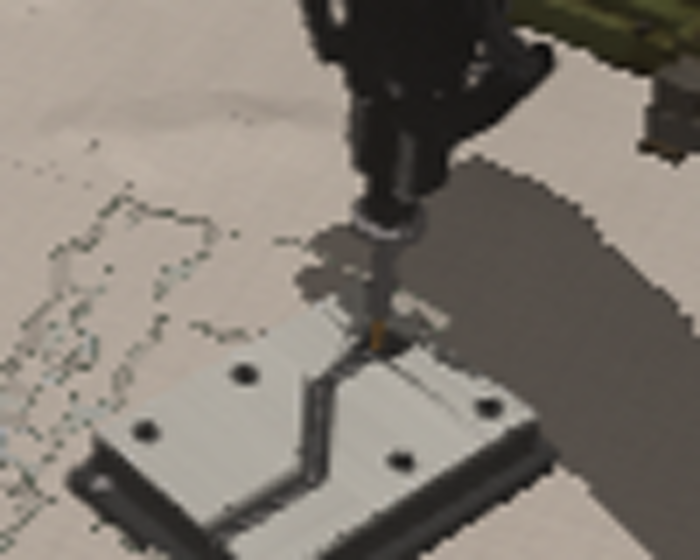

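The nib is inside the well, with its tip near crop (376,345), or scene px (313.5,164), about 2 mm above the floor. Now pressing.

play_rows --steps '[[[0,0,0.002,0],[0,0,0.002,0],[0,0,0.0015,0],[0,0,0,0],[0,0,0,0]]]'

```text
time: 9.6
ee_pos: [0.5427, -0.2761, 0.1178]
tcp_rot: [180.0, -0.0, 66.9]
wrist_force: [0.3, 0.1, 0.8]
opening: 0.0167
grasp_force: 58.8
```

```bash
cat > f.py <<'E'
from h import *
F=[]
for i in range(8):
    S=bot.camera("scene"); o=bot.get_obs(); F.append(np.r_[o["wrist_force"],o["torque"]])
ex=np.array([.3932,.9194]);ey=np.array([-.9194,.3932]);p=(o["ee_pos"][:2]-[.5452,-.2174])*1000
print(o["time"],o["ee_pos"],"die",p@ex,p@ey,"press mm",(.028+.0935-o["ee_pos"][2])*1000)
m=np.mean(F,0).round(3);print(m,"die f",m[:2]@ex,m[:2]@ey)
E
python3 f.py
```

```text
10.0 [ 0.54267176 -0.2761293   0.11785767] die -54.989827136120084 -20.76789744055285 press mm 3.6423326885096086
[ 0.545 -0.248  0.656 -0.068 -0.19  -0.014] die f -0.013717199999999985 -0.5985866
```

play_rows --steps '[[[0.001,-0.0003,0,0],[0.002,-0.0004,0,0],[0.0025,0,0,0],[0.0025,0,0,0],[0.0025,0,0,0]]]'

```text
time: 10.42
ee_pos: [0.5461, -0.2659, 0.1178]
tcp_rot: [-180.0, 0.0, 66.9]
wrist_force: [0.3, -0.3, 0.1]
opening: 0.0168
grasp_force: 58.8
```

play_rows --steps '[[[0.0025,0,0,0],[0.0025,0,0,0],[0.0025,0,0,0],[0.0025,0,0,0],[0.0025,0,0,0]]]'

```text
time: 10.83
ee_pos: [0.5511, -0.2544, 0.1178]
tcp_rot: [-180.0, 0.0, 66.9]
wrist_force: [-0.4, 0.3, -0.3]
opening: 0.017
grasp_force: 58.8
```

play_rows --steps '[[[0.0025,0,0,0],[0.0025,0,0,0],[0.0025,0,0,0],[0.0025,0,0,0],[0,0,0,0]]]'

```text
time: 11.25
ee_pos: [0.5552, -0.2449, 0.1178]
tcp_rot: [180.0, -0.0, 66.9]
wrist_force: [1.7, 0.3, -0.4]
opening: 0.0172
grasp_force: 58.8
```

```bash
python3 f.py
```

```text
11.65 [ 0.55496381 -0.24549381  0.11779508] die -21.990323773434582 -20.02333157721217 press mm 3.7049229108389174
[ 0.773  0.778  0.262  0.22  -0.148  0.014] die f 1.0192368 -0.4047866
```

play_rows --steps '[[[0.001,0,0,0],[0.001,0,0,0],[0.0016,-0.0016,0,0],[0.0018,-0.0018,0,0],[0.0018,-0.0018,0,0]]]'

```text
time: 12.07
ee_pos: [0.553, -0.2367, 0.1179]
tcp_rot: [180.0, 0.0, 66.8]
wrist_force: [1.0, -1.1, 0.7]
opening: 0.0169
grasp_force: 58.8
```

play_rows --steps '[[[0.0018,-0.0018,0,0],[0.0018,-0.0018,0,0],[0.0018,-0.0018,0,0],[0.0018,-0.0018,0,0],[0.0018,-0.0018,0,0]]]'

```text
time: 12.48
ee_pos: [0.5481, -0.2248, 0.1178]
tcp_rot: [180.0, 0.0, 66.9]
wrist_force: [0.7, 0.1, 1.1]
opening: 0.0169
grasp_force: 58.8
```

play_rows --steps '[[[0.0018,-0.0018,0,0],[0.0018,-0.0018,0,0],[0.0018,-0.0018,0,0],[0.0008,-0.0008,0,0],[0,0,0,0]]]'

```text
time: 12.9
ee_pos: [0.5448, -0.2165, 0.1178]
tcp_rot: [-180.0, -0.0, 66.9]
wrist_force: [0.3, -0.2, 0.8]
opening: 0.0166
grasp_force: 58.8
```

```bash
python3 f.py; python3 - <<'E'
from h import *
S=bot.camera("scene"); o=bot.get_obs(); e=o["ee_pos"]-[0,0,.0935]; print(proj(S,e))
cv2.imwrite("pics/c6.png",cv2.resize(S["img"][125:205,260:360],None,fx=7,fy=7,interpolation=cv2.INTER_CUBIC))
E
```

```text
13.3 [ 0.54492347 -0.21683699  0.1176814 ] die 0.4088947517325742 0.4756171949485856 press mm 3.8186045693461566
[-0.369  0.427  0.551  0.078  0.18  -0.001] die f 0.247493 0.5071549999999999
[[304.44334464 177.51088527]]
```

View pics/c6.png

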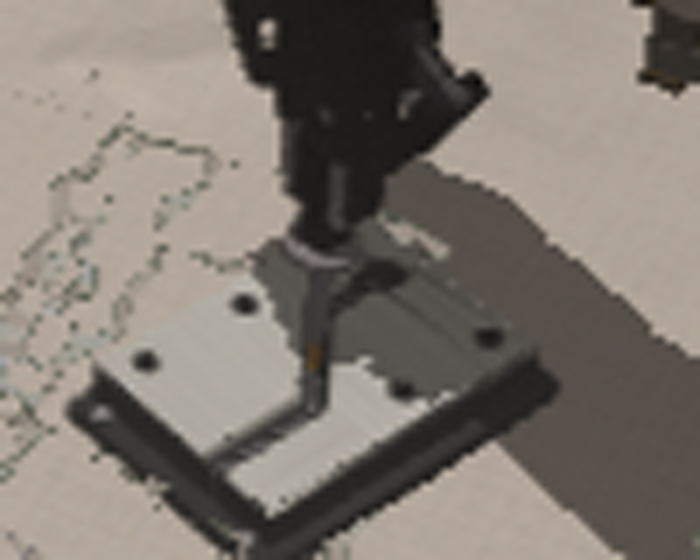

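The nib sits at crop (314,360), centred in the gutter band (about 302–328), and the lateral forces are small. Continuing.

play_rows --steps '[[[0.001,-0.001,0,0],[0.0018,-0.0018,0,0],[0.0018,-0.0018,0,0],[0.0018,-0.0018,0,0],[0.0018,-0.0018,0,0]]]'

```text
time: 13.77
ee_pos: [0.5406, -0.2059, 0.1179]
tcp_rot: [180.0, 0.0, 66.9]
wrist_force: [0.5, -1.3, 0.5]
opening: 0.017
grasp_force: 58.8
```

play_rows --steps '[[[0.0018,-0.0018,0,0],[0.0018,-0.0018,0,0],[0.0018,-0.0018,0,0],[0.0018,-0.0018,0,0],[0.0018,-0.0018,0,0]]]'

```text
time: 14.18
ee_pos: [0.5358, -0.1941, 0.1178]
tcp_rot: [180.0, 0.0, 66.9]
wrist_force: [-0.3, -1.1, -0.3]
opening: 0.0167
grasp_force: 58.8
```

play_rows --steps '[[[0.0015,-0.0015,0,0],[0.0008,-0.0008,0,0],[0,0,0,0],[0,0,0,0],[0,0,0,0]]]'

```text
time: 14.6
ee_pos: [0.5346, -0.1911, 0.1177]
tcp_rot: [-180.0, -0.0, 66.9]
wrist_force: [-1.1, -0.8, -0.1]
opening: 0.0169
grasp_force: 58.8
```

```bash
python3 f.py
```

```text
15.0 [ 0.5346698  -0.19127468  0.11772733] die 19.8791435755163 19.953942239478202 press mm 3.7726682746709317
[-0.633 -0.068  0.787  0.125  0.222  0.008] die f -0.3114148 0.5552426
```

play_rows --steps '[[[0.001,0,0,0],[0.0025,0,0,0],[0.0025,0,0,0],[0.0025,0,0,0],[0.0025,0,0,0]]]'

```text
time: 15.42
ee_pos: [0.5392, -0.181, 0.1178]
tcp_rot: [180.0, 0.0, 66.9]
wrist_force: [-0.2, -1.3, 0.7]
opening: 0.0166
grasp_force: 58.9
```

play_rows --steps '[[[0.0025,0,0,0],[0.0025,0,0,0],[0.0025,0,0,0],[0.0025,0,0,0],[0.0025,0,0,0]]]'

```text
time: 15.83
ee_pos: [0.5441, -0.1694, 0.1178]
tcp_rot: [180.0, 0.0, 66.9]
wrist_force: [0.3, -1.4, 0.7]
opening: 0.0171
grasp_force: 58.9
```

```bash
python3 f.py; python3 - <<'E'
from h import *
S=bot.camera("scene"); o=bot.get_obs(); e=o["ee_pos"]-[0,0,.0935]; print(proj(S,e))
cv2.imwrite("pics/c7.png",cv2.resize(S["img"][135:215,250:350],None,fx=7,fy=7,interpolation=cv2.INTER_CUBIC))
E
```

```text
16.2333 [ 0.54398499 -0.16962288  0.11781673] die 43.448545554720795 19.903045402757666 press mm 3.6832699482230167
[ 0.263  0.55   0.417  0.198 -0.093 -0.011] die f 0.6090816 -0.025542200000000008
[[297.88740738 187.88933936]]
```

View pics/c7.png

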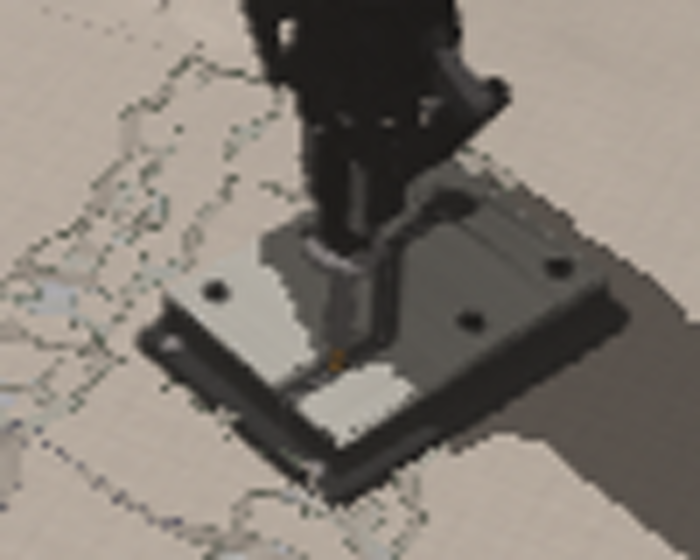

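The nib, at crop (337,360), is in the last leg. It has 23.5 mm left to go before the lift.

play_rows --steps '[[[0.0025,0,0,0],[0.0025,0,0,0],[0.0025,0,0,0],[0.0025,0,0,0],[0.0025,0,0,0]]]'

```text
time: 16.7
ee_pos: [0.549, -0.158, 0.1178]
tcp_rot: [-180.0, 0.0, 66.9]
wrist_force: [-0.3, -0.1, 0.4]
opening: 0.017
grasp_force: 58.8
```

play_rows --steps '[[[0.0025,0,0,0],[0.0025,0,0,0],[0.0025,0,0,0],[0.0025,0,0,0],[0.001,0,0,0]]]'

```text
time: 17.12
ee_pos: [0.5534, -0.1477, 0.1178]
tcp_rot: [-180.0, -0.0, 66.9]
wrist_force: [-0.3, -1.4, 0.1]
opening: 0.0168
grasp_force: 58.8
```

play_rows --steps '[[[0,0,0,0],[0,0,0,0],[0,0,0,0],[0,0,0,0],[0,0,0,0]]]'

```text
time: 17.53
ee_pos: [0.5532, -0.148, 0.1178]
tcp_rot: [180.0, -0.0, 66.8]
wrist_force: [0.7, -0.1, 0.2]
opening: 0.0169
grasp_force: 58.8
```

```bash
python3 f.py
```

```text
17.9333 [ 0.55320246 -0.14807263  0.11778713] die 66.8861503554621 19.902061059748004 press mm 3.712873696904262
[ 0.229  0.505  0.588  0.109 -0.097 -0.013] die f 0.5543398 -0.011976599999999997
```

play_rows --steps '[[[0,0,-0.008,0],[0,0,-0.025,0],[0,0,-0.035,0],[0,0,-0.03,0],[0,0,-0.02,-0.026]]]'

```text
time: 18.35
ee_pos: [0.5533, -0.1482, 0.2395]
tcp_rot: [179.8, -0.0, 68.3]
wrist_force: [0.1, -0.6, -0.5]
opening: 0.0169
grasp_force: 58.7
```

play_rows --steps '[[[0,0,0,0],[0.02,-0.008,0,0],[0.029,-0.0117,0,0],[0.029,-0.0117,0,0],[0.029,-0.0117,0,0]]]'

```text
time: 18.77
ee_pos: [0.5522, -0.0317, 0.2353]
tcp_rot: [-180.0, 0.0, 68.3]
wrist_force: [1.2, -0.6, -0.4]
opening: 0.0168
grasp_force: 58.7
```

play_rows --steps '[[[0.029,-0.0117,0,0],[0.029,-0.0117,0,0],[0.029,-0.0117,0,0],[0.029,-0.0117,0,0],[0.029,-0.0117,0,0]]]'

```text
time: 19.18
ee_pos: [0.5513, 0.125, 0.2354]
tcp_rot: [-180.0, 0.0, 68.3]
wrist_force: [-0.3, -0.3, -1.3]
opening: 0.0168
grasp_force: 58.7
```

play_rows --steps '[[[0.029,-0.0117,0,0],[0.029,-0.0117,0,0],[0.029,-0.0117,0,0],[0.0135,-0.0055,0,0],[0,0,0,0]]]'

```text
time: 19.6
ee_pos: [0.5506, 0.2347, 0.2347]
tcp_rot: [-179.9, 0.0, 68.5]
wrist_force: [0.9, 0.1, -0.7]
opening: 0.0171
grasp_force: 58.7
```

play_rows --steps '[[[0,0,0,0],[0,0,0,0],[0,0,0,0],[0,0,0,0],[0,0,0,0]]]'

```text
time: 20.02
ee_pos: [0.5513, 0.2311, 0.236]
tcp_rot: [180.0, -0.0, 68.3]
wrist_force: [-0.6, -1.1, -0.7]
opening: 0.0171
grasp_force: 58.7
```

play_rows --steps '[[[0.0029,-0.0019,0,0],[0,0,0,0],[0,0,0,0],[0,0,0,0],[0,0,0,0]]]'

```text
time: 20.43
ee_pos: [0.5504, 0.2355, 0.2358]
tcp_rot: [-180.0, 0.0, 68.3]
wrist_force: [0.2, -0.1, -1.1]
opening: 0.0168
grasp_force: 58.7
```

```bash
python3 - <<'E'
from h import *
for i in range(4): S=bot.camera("scene")
o=bot.get_obs(); e=o["ee_pos"]-[0,0,.0935]; print(o["ee_pos"],proj(S,e))
a=cv2.imread("pics/scene0.png")
u=lambda i:cv2.resize(i[215:315,175:255],None,fx=5,fy=5,interpolation=cv2.INTER_CUBIC)
cv2.imwrite("pics/c8.png",np.hstack([u(a),u(S["img"])]))
E
```

```text
[0.55044892 0.23544446 0.23575787] [[217.61396767 269.58874357]]
```

View pics/c8.png

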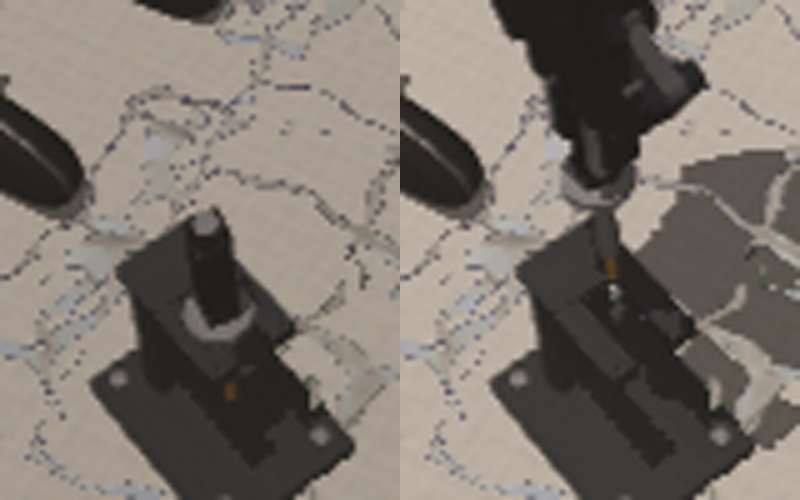

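The slot is free and the nib, at crop (612,277), points into it. Lowering.

play_rows --steps '[[[-0.0008,0.0003,0.008,0],[0,0,0.016,0],[0,0,0.016,0],[0,0,0.016,0],[0,0,0.014,0]]]'

```text
time: 21.05
ee_pos: [0.5501, 0.2344, 0.164]
tcp_rot: [-180.0, 0.0, 68.3]
wrist_force: [0.6, 0.1, -1.2]
opening: 0.0167
grasp_force: 58.8
```

play_rows --steps '[[[0,0,0.008,0],[0,0,0.004,0],[0,0,0,0],[0,0,0,0],[0,0,0,0]]]'

```text
time: 21.47
ee_pos: [0.5508, 0.2347, 0.1548]
tcp_rot: [179.9, -0.1, 68.3]
wrist_force: [0.1, 0.4, -1.5]
opening: 0.0173
grasp_force: 58.7
```

play_rows --steps '[[[0,0,0,0],[0,0,0,0],[0,0,0,0],[0,0,0,0],[0,0,0,0]]]'

```text
time: 21.88
ee_pos: [0.5505, 0.2346, 0.1539]
tcp_rot: [180.0, -0.0, 68.3]
wrist_force: [0.6, 0.3, -1.0]
opening: 0.017
grasp_force: 58.7
```

.1539 → .1340 to go.

play_rows --steps '[[[0,0,0.004,0],[0,0,0.004,0],[0,0,0.004,0],[0,0,0.003,0],[0,0,0.002,0]]]'

```text
time: 22.3
ee_pos: [0.5502, 0.2345, 0.136]
tcp_rot: [-180.0, 0.0, 68.3]
wrist_force: [-0.4, -0.2, -0.6]
opening: 0.017
grasp_force: 58.7
```

play_rows --steps '[[[0,0,0.001,0],[0,0,0.001,0],[0,0,0,0],[0,0,0,0],[0,0,0,0]]]'

```text
time: 22.72
ee_pos: [0.5505, 0.2346, 0.135]
tcp_rot: [180.0, -0.0, 68.3]
wrist_force: [-0.4, -1.2, -0.2]
opening: 0.017
grasp_force: 58.7
```

play_rows --steps '[[[0,0,0,0],[0,0,0,0],[0,0,0,0],[0,0,0,0],[0,0,0,0]]]'

```text
time: 23.13
ee_pos: [0.5504, 0.2346, 0.1348]
tcp_rot: [-180.0, 0.0, 68.3]
wrist_force: [-0.2, -0.1, -1.4]
opening: 0.0168
grasp_force: 58.7
```

play_rows --steps '[[[0,0,0.0005,0],[0,0,0.0005,0],[0,0,0.0004,0],[0,0,0,0],[0,0,0,0]]]'

```text
time: 23.55
ee_pos: [0.5504, 0.2346, 0.1335]
tcp_rot: [180.0, -0.0, 68.3]
wrist_force: [-1.1, -0.1, 0.9]
opening: 0.017
grasp_force: 58.9
```

play_rows --steps '[[[0,0,0,0],[0,0,0,0],[0,0,0,0],[0,0,0,0],[0,0,0,0]]]'

```text
time: 23.97
ee_pos: [0.5504, 0.2346, 0.1335]
tcp_rot: [180.0, -0.0, 68.3]
wrist_force: [-1.2, -0.7, 1.5]
opening: 0.0169
grasp_force: 58.9
```

Collar is seated (about 2 N). Releasing gently.

play_rows --steps '[[[0,0,0,0],[0,0,0,0],[0,0,0,0],[0,0,0,0],[0,0,0,0]]]' --squeeze 20

```text
time: 24.38
ee_pos: [0.5505, 0.2346, 0.1335]
tcp_rot: [180.0, -0.0, 68.3]
wrist_force: [-1.5, -1.3, 2.9]
opening: 0.017
grasp_force: 59.0
```

play_rows --steps '[[[0,0,0,0],[0,0,0,0],[0,0,0,0],[0,0,0,0],[0,0,0,0]]]' --gripper 0.06

```text
time: 24.8
ee_pos: [0.5504, 0.2346, 0.1332]
tcp_rot: [-180.0, 0.0, 68.3]
wrist_force: [0.7, 0.0, 0.0]
opening: 0.0601
grasp_force: 0.0
```

play_rows --steps '[[[0,0,-0.005,0],[0,0,-0.015,0],[0,0,-0.02,0],[0,0,-0.03,0],[0,0,-0.03,0]]]'

```text
time: 25.22
ee_pos: [0.5499, 0.2344, 0.2343]
tcp_rot: [-180.0, 0.0, 68.3]
wrist_force: [0.6, 0.2, 0.5]
opening: 0.0602
grasp_force: 0.0
```

play_rows --steps '[[[-0.02,0,-0.01,0],[-0.03,0,0,0],[-0.03,0,0,0],[-0.03,0,0,0],[-0.02,0,0,0]]]'

```text
time: 25.63
ee_pos: [0.5015, 0.112, 0.2441]
tcp_rot: [180.0, -0.0, 68.3]
wrist_force: [0.7, 0.5, -0.1]
opening: 0.0596
grasp_force: 0.0
```

play_rows --steps '[[[0,0,0,0],[0,0,0,0],[0,0,0,0],[0,0,0,0],[0,0,0,0]]]'

```text
time: 26.05
ee_pos: [0.5027, 0.1145, 0.2431]
tcp_rot: [-180.0, 0.0, 68.4]
wrist_force: [0.7, 0.5, 0.0]
opening: 0.0598
grasp_force: 0.0
```

```bash
python3 - <<'E'
from h import *
S=bot.camera("scene");o=bot.get_obs();print(o["time"],o["ee_pos"],o["wrist_force"])
a=cv2.imread("pics/scene0.png")
u=lambda i:cv2.resize(i[215:315,135:295],None,fx=5,fy=5,interpolation=cv2.INTER_CUBIC)
cv2.imwrite("pics/c9.png",u(S["img"]))
d=cv2.absdiff(a,S["img"]).max(2); print("tape",d[255:290,130:168].max(),"scribe box",d[255:330,195:245].mean(),d[220:252,262:292].mean())
E
```

```text
26.1 [0.50264749 0.11447729 0.24308846] [-0.46664842  0.29136634 -0.03504856]
tape 23 scribe box 14.563733333333333 21.78125
```

View pics/c9.png

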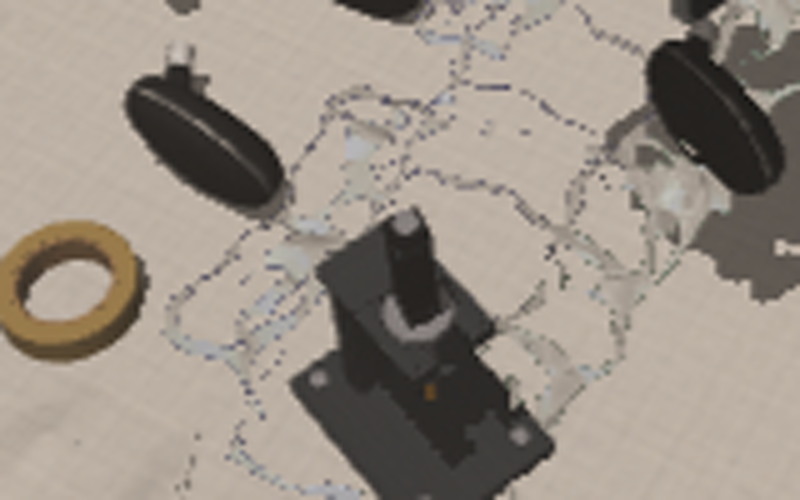

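The scribe hangs upright as before: cap at crop (405,222), collar at (418,318). The tape and heads are unmoved. Handing in.

```bash
python3 -c "
from workcell import bot
print(bot.job_done())"
```

```text
the job is handed in; nothing more can be done
None
```

The vent gutter was traced from the well to the open end with the nib pressed in by about 3.7 mm. The scribe hangs upright in its fork again, the club head and tape were left where they were, and the job was handed in at about 26 s; no verdict was returned.

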